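# Show the tall manifold plate to the inspection camera

### The arm

A 6-joint arm with a two-finger parallel gripper is mounted at the origin on the work surface. World frame = base frame: x ahead of the robot, y to its left, z up, the work surface at z = 0. Lengths are in m, angles in rad, forces in N, time in s.
With the tool pointing down it reaches from about 0.35 to 0.95 m from the base axis. Payload 17.4 kg.
Tool frame: the origin (TCP) lies on the centre line of the jaws, within the pads' length; the fingertips stand 11 mm ahead of it and the grasp point (between the pads) lies 8 mm behind it (tcp_to_tips is the distance from the TCP to the fingertips, in m); z points along the fingers, y is the line along which they close (so a half turn about z gives the same grasp; the last joint's range is limited). The gripper opens to 93 mm and grips with 3 to 60 N. Pads are 15 mm wide; open, the fingers measure 128 mm over their backs; the gripper's body (75 mm by 188 mm) begins 65 mm behind the grasp point.
Start: joints at [1.124, 0.116, 1.442, -0, 1.584, -0.038], TCP at [0.268, 0.619, 0.23] pointing down, gripper open.
Joint ranges: [-2.83, 2.83], [-0.83, 2.19], [0.07, 2.5], [-1.14, 4.28], [0.01, 3], [-2.97, 2.97]. Speed limits (rad/s): [1.89, 1.89, 2.22, 3.14, 3.14, 3.14].

### API

Orientations are given as a unit quaternion [w, x, y, z].
In Python, from cell import * gives the robot as it stands. The module is installed in compiled form; this text tells all that it offers.
- The arm moves only by the tool apply_moves, never from a script. Its argument "motion" is a list that holds one entry, the list of rows, each a list of 7 numbers: the shift along the world's x, y, z each as a share of 0.06 m, from -1 to 1, then the turn, a rotation vector about the world's x, y, z each as a share of 6 degrees, from -1 to 1, then the closure, from -1 (fully open) to 1 (shut). A call has 1 to 5 rows; each row shifts and turns the commanded pose from where the row before left it; what a row does not reach is not made up. A row lasts 1/8 s, in which the tool goes at most 62.5 mm and 10.7 degrees, less where a joint would pass 70% of its speed; a pose out of reach is approached as far as the arm can. A call with a number of a shift or a turn outside -1 to 1 is refused whole. A call with a gripper value outside its range is refused whole. The fingers move at their own pace and stop on an object; "force" is the grip in N (left out, the last holds). Time passes only in rows, so rows that do not move let the fingers close. It gives the time, the measured TCP pose, the force, the opening and the grip force at its end, in the units of the state.
- sense(): the state, without advancing time (a new reading comes with each control period).
- grab_frame(name): name is "scene" or "top" or "wrist"; returns a dict with "img" (480x640x3 uint8, blue, green, red), "z_map" (480x640 float32, m along the optical axis (not along the pixel's ray), 0 where there is no reading), "fovy" (degrees; the focal length in pixels is half the picture's height over the tangent of half this angle, whatever the lens; pixels are square), "cx", "cy" (the principal point, pixels), "pose" (4x4, takes a point from camera to world coordinates). Camera axes: x right, y down, z forward; pixel columns grow to the right and rows downward; lengths in m; the calibration is good to about 2 mm. A picture is of the moment at which its call begins.
- job_done(): hands the job in; it is judged then, once.
Trained networks look in the newest picture that a camera, given by its name, has taken for a name from the list of things; names that differ only in an ending like _2 or _b are one class to them, and where a whole thing is asked for, a point or a joint stands for the part that bears it (a point fixed in the world has none). Each returns a list of dicts, best first, with "p" (0 to 1); they miss things now and then, are a little off and sometimes report something else, mostly with a low value. They report only what shows in the picture. A call takes as long as a camera call.
- boxes_of(camera, label): "at" ([x, y, z] in m, in world coordinates, good to about 4 mm: the middle of the surface that is visible of it).
- regions_of(camera, label): "mask" (480x640 bool, what is visible of it).
The state is a dict: "time_s": time; "joint_pos": joint angles; "qvel": joint speeds; "joint_efforts": joint torques, N m; "eef_pos": TCP position; "tcp_rot": TCP orientation; "wrist_force": force on the tool from outside, world axes, zero at the start; "moment": the same for the moment, N m; "gripper_width": opening from 0.0 (shut) to 1.0 (fully open); "gripper_force": force on a finger pad.
Only numpy, scipy, OpenCV 4.12 (cv2) and the standard library are available. Lean on these libraries where they do the work, as an engineer would, in place of code of your own. Each camera call takes 0.05 s, during which the arm holds its last target. There are 200 camera calls.

### The job

The tall clear manifold plate has to be looked over for cracks by the inspection camera. Hang the black backdrop over the stand's horizontal bar, in the middle of the bar, and let go of it; then take the tall plate out of the rack and hold it upright in the air in front of the lens, halfway between lens and bar, its middle on the lens axis at lens height and its broad face square to the lens, keeping clear of the stand and backdrop. Finish while still holding it there, and leave everything else on the bench where it is.

Things in the scene. Friction and masses are not known exactly. Their poses are not given: they have to be found in the camera images.
- stand: Fixed inspection stand. Origin on the bench under the middle of the view, z up, x from the bar (at x = -120 mm) to the camera (lens front at x = +120 mm). Camera and its post reach x = 245 mm and 195 mm height. A profile 30 mm wide, 16 mm tall joins them on the bench, x = -155 to 245 mm; the foot under the bar is 245 mm long along y, 12 mm tall.
- bar_mid (a point): Middle of the horizontal steel bar, on its axis, 221 mm above the bench; bar 12 mm across, along y (axes as the stand's). It is held by two posts at y = -110 and +110 mm, with black 24 mm clamps on top (clamp tops 233 mm above the bench): about 196 mm of bar is free.
- lens (a point): Centre of the lens front, 160 mm above the bench, inside a ring light 68 mm across; axes as the stand's, the lens looks along -x at the bar side.
- viewpoint (a point): The point in the air on the lens axis halfway between lens and bar (120 mm from each along x), 160 mm above the bench; axes as the stand's. The middle of the tall plate belongs here.
- backdrop: Loose black sheet bent to an inverted U (a saddle), about 200 g, standing on its lower edges on the bench. 140 mm wide along y, 32 mm thick along x over two upright leaves (sheet 3 mm, inside gap 26 mm), 130 mm tall, top half-round of 16 mm radius. Origin: centre of its foot. Open below and at the ends; front and back alike. Grip across the leaves just below the round top.
- backdrop_crest (a point): Middle of the underside of the backdrop's round top, 127 mm above its foot; it sits 6 mm above the bar's axis (so the top is 9 mm above the axis) when hung. Axes as the backdrop's.
- rack: Fixed white plastic block, 180 x 120 x 30 mm (x, y, z), with four slots 20 mm deep, each 12 x 92 mm and long along the rack's y, at x = -67.5, -22.5, 22.5 and 67.5 mm; three hold a plate upright, one is empty. Origin: centre of its underside.
- plate_tall: The tall plate: clear acrylic with brass ports and dark channels, 10 x 90 x 100 mm (x thickness, y width, z height), about 107 g, upright in one of the rack's slots, foot 10 mm and top 110 mm above the bench, 40 mm taller than its neighbours. Origin: centre of its underside. Front and back alike. Grip across its thickness at the middle of the top edge.
- plate_mid (a point): Middle of the tall plate, 50 mm above its underside and 50 mm below its top; axes as the plate's.
- plate_short_a: One of two short clear acrylic plates, 10 x 90 x 60 mm (x thickness, y width, z height), 64 g, standing in another slot of the rack (top 70 mm above the bench). Origin: centre of its underside, x across its faces. Leave in place.
- plate_short_b: The other short plate, the same.
- bottle_a: White plastic jar with red cap, 72 mm across, 150 mm tall, on the far part of the bench; origin at the centre of its foot. Leave in place.
- bottle_b: Smaller white jar with red cap, 60 mm across, 120 mm tall; origin at the centre of its foot. Leave in place.
- vial: Small glass vial with cap, 28 mm across, 58 mm tall, on the bench between the backdrop's place and the stand; origin at the centre of its foot. Leave in place.
- beaker: Clear plastic beaker, 68 mm across, 85 mm tall, to the right of the rack; origin at the centre of its foot. Leave in place.
- driver: Screwdriver with black handle, 170 mm long, lying on the bench near the robot; origin under its middle. Leave in place.

How it is judged:
By the outcome, as a careful person would: the job done as asked, in the order asked, and still so for the second after the job is handed in, while the arm keeps its last pose, push and grip.
It also fails if it takes over 67 s, if anything falls off the work surface, if the arm or the gripper's body presses on something with over 40 N, if the wrist force passes 120 N, or if a joint passes its speed limit or range.

## Working session

There is one attempt and no reset: what is moved stays moved. The work goes in short steps, Python scripts to look and compute and a tool call to move; the robot and the scene stay as the last step left them, time stands still between calls to the robot, and variables do not carry over. Pictures are saved under pics/ and viewed, at most 10 in all, crops included, and the job is handed in when it is done.

Besides the shell and the picture viewer there is one more tool, called after "Emit:" in YAML: its name, and indented under it one key for each argument. apply_moves: Moves the arm, as the interface text tells. Its arguments: {"type":"object","properties":{"motion":{"type":"array"},"force":{"type":"number"}},"required":["motion"]}

```bash
mkdir -p pics
cat > h.py <<'E'
import numpy as np, cv2
from cell import *
def cloud(f):
    z=f["z_map"]; F=240/np.tan(np.radians(f["fovy"])/2)
    v,u=np.mgrid[0:480,0:640]
    P=np.stack([(u-f["cx"])/F*z,(v-f["cy"])/F*z,z],-1)
    T=np.array(f["pose"]); W=P@T[:3,:3].T+T[:3,3]; W[z==0]=np.nan
    return W
E
python3 - <<'E'
from h import *
s=sense(); print(s)
ims=[]
for c in ["scene","top"]:
    f=grab_frame(c); cv2.imwrite(f"pics/{c}0.png",f["img"]); np.save(f"{c}0.npy",cloud(f))
    print(c,np.round(f["pose"],3).tolist(),f["fovy"])
    W=cloud(f)
    for l in ["stand","backdrop","rack","plate_tall","plate_short_a","vial","beaker","bottle_a","driver"]:
        b=boxes_of(c,l); print(l,[(np.round(x["at"],3).tolist(),round(x["p"],2)) for x in b[:3]])
E
```

```text
{'time_s': 0.0, 'joint_pos': array([ 1.12419674e+00,  1.16463351e-01,  1.44225173e+00,  2.11493773e-05,
        1.58402591e+00, -3.78296681e-02]), 'qvel': array([-0.00183708, -0.0017128 ,  0.00045752,  0.0002463 ,  0.00122233,
       -0.00013456]), 'joint_efforts': array([-8.24064464e-04, -7.21270394e+01, -6.22586560e+01,  7.79668987e-02,
        2.40851368e-02, -1.59214933e-04]), 'eef_pos': array([0.26823537, 0.6192002 , 0.22892885]), 'tcp_rot': array([-1.47982483e-04,  2.02964793e-01,  9.79185868e-01, -5.54876545e-04]), 'wrist_force': array([0.29442159, 0.46309503, 0.28158249]), 'moment': array([0.0437857 , 0.01183671, 0.00621605]), 'gripper_force': 0.0, 'gripper_width': 1.000273600302375}
scene [[-0.616, 0.574, -0.539, 1.263], [0.788, 0.447, -0.424, 0.456], [-0.003, -0.686, -0.728, 1.123], [0.0, 0.0, 0.0, 1.0]] 45.392143268221766
stand [([0.696, 0.236, 0.017], 0.76), ([0.532, -0.082, 0.09], 0.74)]
backdrop [([0.532, -0.078, 0.09], 0.85), ([0.401, -0.121, 0.023], 0.53)]
rack [([0.563, -0.251, 0.027], 0.68)]
plate_tall [([0.533, -0.275, 0.075], 0.62), ([0.532, -0.076, 0.088], 0.45)]
[... 166 characters left out ...]
.479, 0.062], 0.67)]
bottle_a [([0.718, -0.168, 0.088], 0.77), ([0.745, -0.035, 0.119], 0.69)]
driver [([0.403, -0.122, 0.022], 0.57)]
top [[0.021, -0.986, 0.166, 0.378], [-1.0, -0.018, 0.021, -0.109], [-0.017, -0.166, -0.986, 1.301], [0.0, 0.0, 0.0, 1.0]] 53.635850079186675
stand [([0.671, 0.225, 0.017], 0.65)]
backdrop [([0.518, -0.084, 0.127], 0.56)]
rack [([0.555, -0.282, 0.03], 0.7)]
plate_tall [([0.524, -0.279, 0.106], 0.83)]
plate_short_a [([0.614, -0.283, 0.068], 0.82), ([0.478, -0.278, 0.07], 0.49)]
vial [([0.711, 0.059, 0.064], 0.48)]
beaker [([0.515, -0.088, 0.13], 0.51)]
bottle_a [([0.71, -0.057, 0.149], 0.83), ([0.69, -0.18, 0.123], 0.78)]
driver [([0.412, -0.126, 0.022], 0.78)]
```

View pics/scene0.png

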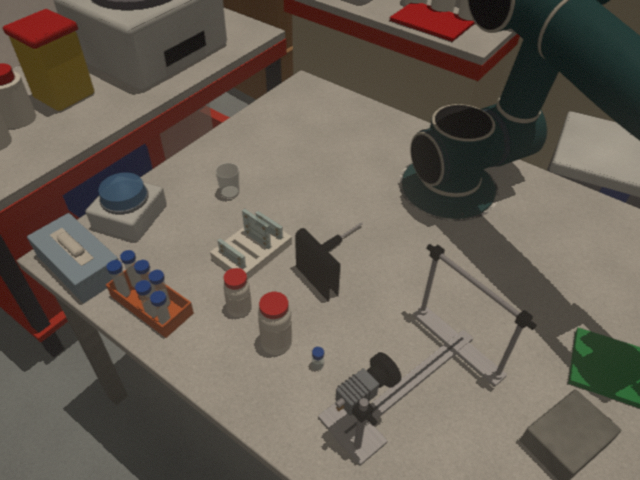

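View pics/top0.png

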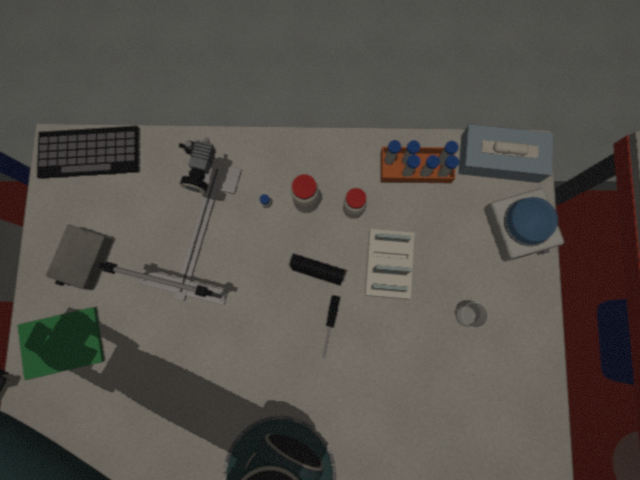

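The scene picture shows the bar between clamps at about (435,250) and (526,319), lens at (385,370), backdrop at (318,262) and rack at (252,243). In the top picture the bar runs from (108,267) to (205,291), the backdrop is at (318,269) and the tall plate's slot is near (392,269), with the empty slot at (390,253).

Run:
```python
from h import *
def desc(n,P):
    if len(P)<5: print(n,len(P)); return
    (c,sz,a)=cv2.minAreaRect(P[:,:2].astype(np.float32)*1000)
    print(n,len(P),"rect c",np.round(c,1),"sz",np.round(sz,1),"ang",round(a,1),"z",np.round(np.percentile(P[:,2],[2,50,98])*1000))
for cam in ["top","scene"]:
    W=np.load(cam+"0.npy"); v,u=np.mgrid[0:480,0:640]
    X,Y,Z=W[...,0],W[...,1],W[...,2]
    print(cam)
    def sel(x0,x1,y0,y1,z0,z1): return W[(X>x0)&(X<x1)&(Y>y0)&(Y<y1)&(Z>z0)&(Z<z1)]
    desc("backdrop",sel(.42,.6,-.19,.02,.105,.14))
    desc("rack",sel(.42,.72,-.40,-.18,.022,.034))
    desc("tall",sel(.42,.72,-.40,-.2,.085,.12))
    desc("short",sel(.57,.68,-.40,-.2,.05,.08))
    desc("short2",sel(.44,.505,-.40,-.2,.05,.08))
    desc("bar",sel(.3,.62,.05,.55,.205,.245))
    desc("clampA",sel(.3,.62,.05,.24,.223,.245))
    desc("clampB",sel(.3,.62,.24,.55,.223,.245))
    P=sel(.3,.9,.0,.55,.01,.022); desc("rail/foot",P)
    P=sel(.6,.9,.0,.4,.08,.25); desc("cam",P)
```

```text
top
backdrop 740 rect c [522.7 -88. ] sz [139.9  33.2] ang 73.3 z [114. 127. 133.]
rack 2065 rect c [ 566.9 -260.9] sz [167.  215.4] ang 86.3 z [24. 30. 34.]
tall 232 rect c [ 598.8 -235.2] sz [231.8  76.3] ang 31.4 z [ 87. 109. 120.]
short 177 rect c [ 628.5 -258.4] sz [146.8  40.9] ang 63.4 z [51. 69. 74.]
short2 159 rect c [ 480.9 -277.9] sz [90.  10.6] ang 86.4 z [53. 69. 74.]
bar 750 rect c [476.1 280.7] sz [270.5  23.6] ang 77.1 z [220. 227. 236.]
clampA 254 rect c [456.  194.4] sz [93.3 23.4] ang 77.3 z [223. 228. 237.]
clampB 410 rect c [487.  326.7] sz [176.   23.6] ang 77.3 z [223. 227. 236.]
rail/foot 4391 rect c [600.1 291.8] sz [516.3 599.5] ang 90.0 z [10. 16. 22.]
cam 1292 rect c [769.3 217.2] sz [137.6  88.8] ang 6.6 z [143. 180. 194.]
scene
backdrop 754 rect c [526.  -89.9] sz [143.5  35.2] ang 73.2 z [107. 127. 134.]
rack 1317 rect c [ 550.7 -283. ] sz [126.6 183.8] ang 86.3 z [24. 30. 34.]
tall 294 rect c [ 603.1 -235.4] sz [234.5  76.8] ang 32.1 z [ 86. 105. 119.]
short 241 rect c [ 618.8 -287.8] sz [95.5 13.7] ang 86.6 z [51. 67. 74.]
short2 201 rect c [ 484.5 -279.6] sz [93.3 17.5] ang 85.1 z [51. 68. 75.]
bar 1038 rect c [478.9 279.2] sz [270.   26.3] ang 76.9 z [214. 226. 235.]
clampA 264 rect c [461.4 193.4] sz [94.9 25.6] ang 71.8 z [223. 228. 236.]
clampB 507 rect c [488.4 326.1] sz [174.4  25.2] ang 76.1 z [223. 227. 235.]
rail/foot 5500 rect c [575.8 304. ] sz [531.4 519.4] ang 3.0 z [10. 15. 21.]
cam 2533 rect c [774.7 218.1] sz [134.9  89.3] ang 6.7 z [106. 180. 194.]
```

Emit:
apply_moves:
  motion:
    - [[0.3,-0.6,1,0,0,-0.9,-1],[0.3,-0.8,0.7,0,0,-1,-1],[0.3,-0.85,0,0,0,-1,-1],[0.3,-0.85,0,0,0,-1,-1],[0.3,-0.85,0,0,0,-1,-1]]
  force: 15

```text
time_s: 1.62
eef_pos: [0.3551, 0.3883, 0.3213]
tcp_rot: [0.0, 0.446, 0.895, 0.0]
wrist_force: [1.4, -0.4, -0.2]
gripper_width: 0.998
gripper_force: 0.0
```

Emit:
apply_moves:
  motion:
    - [[0.3,-0.85,0,0,0,-1,-1],[0.3,-0.85,0,0,0,-1,-1],[0.3,-0.85,0,0,0,-1,-1],[0.3,-0.85,0,0,0,-1,-1],[0.3,-0.85,0,0,0,-1,-1]]

```text
time_s: 2.25
eef_pos: [0.445, 0.1333, 0.3214]
tcp_rot: [0.0, 0.663, 0.749, 0.0]
wrist_force: [1.0, 0.2, 0.4]
gripper_width: 1.002
gripper_force: 0.0
```

Emit:
apply_moves:
  motion:
    - [[0.3,-0.85,0,0,0,-1,-1],[0.3,-0.85,0,0,0,-1,-1],[0.3,-0.85,0,0,0,-1,-1],[0.35,-0.2,0,0,0,-1,-1],[0,0,0,0,0,0,-1]]

```text
time_s: 2.88
eef_pos: [0.5204, -0.031, 0.3206]
tcp_rot: [-0.0, 0.804, 0.595, -0.0]
wrist_force: [0.4, 1.8, 0.1]
gripper_width: 1.001
gripper_force: 0.0
```

Emit:
apply_moves:
  motion:
    - [[0.05,-0.97,0,0,0,0,-1],[0,0,0,0,0,0,-1],[0,0,0,0,0,0,-1]]

```text
time_s: 3.25
eef_pos: [0.5225, -0.0875, 0.3214]
tcp_rot: [-0.0, 0.803, 0.597, 0.0]
wrist_force: [-0.3, 1.1, -0.1]
gripper_width: 0.999
gripper_force: 0.0
```

```bash
cat >> h.py <<'E'
def desc(n,P):
    if len(P)<5: print(n,len(P)); return
    (c,sz,a)=cv2.minAreaRect(P[:,:2].astype(np.float32)*1000)
    print(n,len(P),"rect c",np.round(c,1),"sz",np.round(sz,1),"ang",round(a,1),"z",np.round(np.percentile(P[:,2],[2,50,98])*1000))
def sel(W,x0,x1,y0,y1,z0,z1):
    X,Y,Z=W[...,0],W[...,1],W[...,2]
    return W[(X>x0)&(X<x1)&(Y>y0)&(Y<y1)&(Z>z0)&(Z<z1)]
def st():
    s=sense(); q=s["tcp_rot"]; from scipy.spatial.transform import Rotation as R
    M=R.from_quat(np.r_[q[1:],q[0]]).as_matrix()
    print("t",s["time_s"],"tcp",np.round(s["eef_pos"]*1000,1),"yang",np.round(np.degrees(np.arctan2(M[1,1],M[0,1])),2),"z",np.round(M[:,2],4),"F",np.round(s["wrist_force"],1),"w",s["gripper_width"])
E
python3 - <<'E'
from h import *
st()
f=grab_frame("wrist"); W=cloud(f); cv2.imwrite("pics/w1.png",f["img"]); print(np.round(f["pose"],3))
for z0 in (.105,.118,.124): desc("bd",sel(W,.42,.62,-.19,.02,z0,.14))
E
```

```text
t 3.25 tcp [522.5 -87.5 321.4] yang -16.75 z [ 2.e-04  2.e-04 -1.e+00] F [-0.3  1.1 -0.1] w 0.9988691652466487
[[ 0.958 -0.276 -0.08   0.544]
 [-0.288 -0.92  -0.267 -0.013]
 [ 0.     0.279 -0.96   0.476]
 [ 0.     0.     0.     1.   ]]
bd 4371 rect c [523.1 -88.3] sz [140.1  33.1] ang 73.4 z [115. 127. 130.]
bd 4100 rect c [522.9 -88.2] sz [140.1  30.9] ang 73.0 z [120. 128. 130.]
bd 3247 rect c [522.7 -88.1] sz [140.2  26.7] ang 73.9 z [124. 128. 131.]
```

View pics/w1.png

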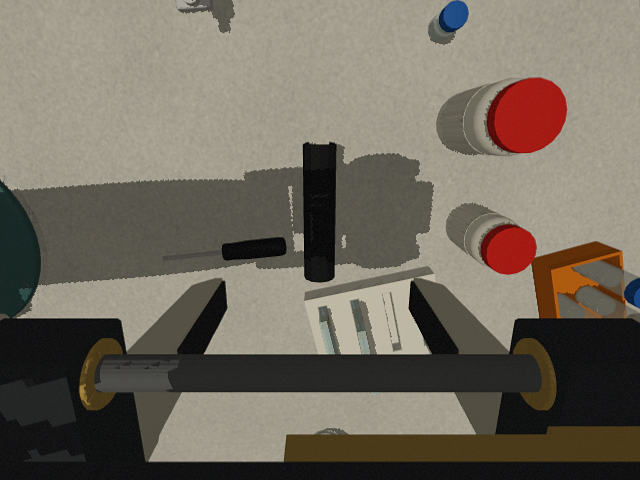

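The backdrop shows at about (319,212), centred under the gripper between the open fingers; the driver handle at (253,249) is well below the tips' final height.

Emit:
apply_moves:
  motion:
    - [[0.01,-0.01,-0.9,0,0,0,-1],[0,0,-0.9,0,0,0,-1],[0,0,-0.9,0,0,0,-1],[0,0,-0.9,0,0,0,-1],[0,0,-0.14,0,0,0,-1]]

```text
time_s: 3.92
eef_pos: [0.5219, -0.0873, 0.0939]
tcp_rot: [-0.002, 0.802, 0.597, -0.002]
wrist_force: [-0.3, 0.4, 1.2]
gripper_width: 1.001
gripper_force: 0.0
```

Emit:
apply_moves:
  motion:
    - [[0,0,0,0,0,0,1],[0,0,0,0,0,0,1],[0,0,0,0,0,0,1],[0,0,0,0,0,0,1],[0,0,0,0,0,0,1]]

```text
time_s: 4.55
eef_pos: [0.5236, -0.0889, 0.0971]
tcp_rot: [0.0, 0.803, 0.596, 0.0]
wrist_force: [0.1, -0.5, 0.6]
gripper_width: 0.513
gripper_force: 0.0
```

Emit:
apply_moves:
  motion:
    - [[0,0,0,0,0,0,1],[0,0,0,0,0,0,1],[0,0,0,0,0,0,1],[0,0,0,0,0,0,1],[0,0,0,0,0,0,1]]

```text
time_s: 5.18
eef_pos: [0.5235, -0.0889, 0.0968]
tcp_rot: [0.0, 0.803, 0.596, 0.0]
wrist_force: [1.5, -0.3, -1.2]
gripper_width: 0.344
gripper_force: 15.0
```

Emit:
apply_moves:
  motion:
    - [[0,0,0.2,0,0,0,1],[0,0,0.4,0,0,0,1],[0,0,0.8,0,0,0,1],[0,0,0.9,0,0,0,1],[0,0,0.9,0,0,0,1]]

```text
time_s: 5.8
eef_pos: [0.523, -0.0887, 0.2912]
tcp_rot: [0.0, 0.803, 0.596, 0.0]
wrist_force: [0.2, -0.3, -2.2]
gripper_width: 0.341
gripper_force: 15.0
```

Emit:
apply_moves:
  motion:
    - [[0,0.3,0.9,0,0,0,1],[-0.1,0.8,0.25,0,0,0,1],[-0.1,0.9,0,0,0,0.1,1],[-0.1,0.9,0,0,0,0.1,1],[-0.1,0.9,0,0,0,0.1,1]]

```text
time_s: 6.42
eef_pos: [0.4987, 0.1408, 0.3586]
tcp_rot: [0.0, 0.793, 0.609, 0.0]
wrist_force: [1.7, 0.5, -2.9]
gripper_width: 0.341
gripper_force: 15.0
```

Emit:
apply_moves:
  motion:
    - [[-0.1,0.9,0,0,0,0.1,1],[-0.1,0.8,0,0,0,0.1,1],[-0.1,0.5,0,0,0,0.13,1],[-0.07,0.15,0,0,0,0,1],[0,0,0,0,0,0,1]]

```text
time_s: 7.05
eef_pos: [0.477, 0.2801, 0.3581]
tcp_rot: [0.0, 0.783, 0.622, 0.0]
wrist_force: [0.2, 0.0, -2.6]
gripper_width: 0.345
gripper_force: 15.0
```

Run:
```python
from h import *
st()
f=grab_frame("wrist"); W=cloud(f); cv2.imwrite("pics/w2.png",f["img"])
np.save("w2.npy",W)
t=np.radians(-12.95); ex=np.array([np.cos(t),np.sin(t)]); ey=np.array([-ex[1],ex[0]])
f=grab_frame("top"); W2=cloud(f); cv2.imwrite("pics/t2.png",f["img"])
for n,w in (("wrist",W),("top",W2)):
    P=sel(w,.3,.62,.05,.55,.21,.242); desc(n+" bar",P)
    d=(P[:,:2]-[.477,.280]); b=d@ey; a=d@ex
    for lo,hi in ((-.14,-.1),(-.095,-.07),(.07,.095),(.1,.14)):
        m=(b>lo)&(b<hi)&(abs(a)<.03)
        if m.sum()>5: print(lo,m.sum(),"a",np.round(np.percentile(a[m],[3,50,97])*1000,1),"b",np.round(np.percentile(b[m],[1,99])*1000,1),"z",np.round(np.percentile(P[m,2],[50,97])*1000,1))
    desc("backdrop",sel(w,.35,.62,.15,.42,.25,.42))
```

```text
t 7.05 tcp [477.  280.1 358.1] yang -13.02 z [ 1.e-04 -1.e-04 -1.e+00] F [ 0.2  0.  -2.6] w 0.3450780912558296
wrist bar 2226 rect c [498.1 375.9] sz [74.7 23. ] ang 77.7 z [221. 227. 233.]
0.07 544 a [-6.8 -0.9  4.9] b [70.2 94.5] z [225.2 227.2]
0.1 1339 a [-11.5  -1.3   9.7] b [100.4 134.8] z [231.7 233.5]
backdrop 24192 rect c [477.4 287.4] sz [134.2  62.2] ang 64.5 z [355. 389. 407.]
top bar 351 rect c [459.4 209.4] sz [125.9  23.4] ang 77.4 z [221. 227. 236.]
-0.14 152 a [-12.   -1.4   9.5] b [-135.4 -100.5] z [230.9 236. ]
-0.095 57 a [-7.  -1.5  4.4] b [-94.6 -71.3] z [225.8 229.5]
backdrop 637 rect c [476.  249.2] sz [81.3 50. ] ang 80.5 z [288. 387. 394.]
```

View pics/w2.png

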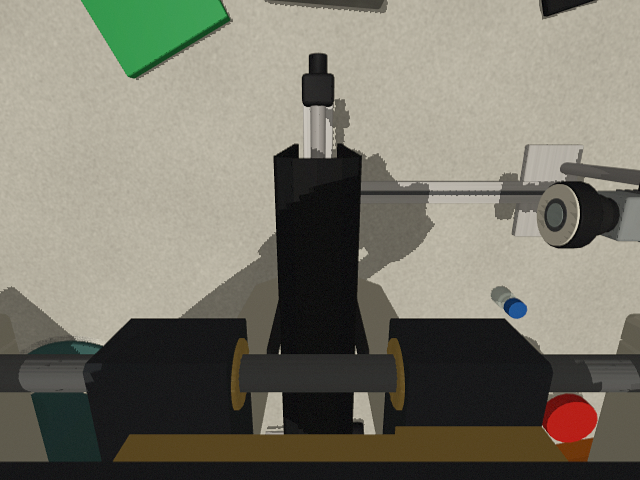

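Wrist view: the backdrop hangs in the jaws at (318,250), the bar passes beneath between its open end at (318,130), clamp at (318,90); measured bar axis lies 1 mm off my target. Lowering.

Emit:
apply_moves:
  motion:
    - [[-0.018,0,-0.3,0,0,0.02,1],[0,0,-0.7,0,0,0,1],[0,0,-0.8,0,0,0,1],[0,0,-0.6,0,0,0,1],[0,0,-0.15,0,0,0,1]]

```text
time_s: 7.78
eef_pos: [0.4753, 0.2791, 0.2016]
tcp_rot: [-0.0, 0.782, 0.623, -0.002]
wrist_force: [1.3, 0.8, -2.4]
gripper_width: 0.34
gripper_force: 15.0
```

Emit:
apply_moves:
  motion:
    - [[0,0,-0.05,0,0,0,1],[0,0,0,0,0,0,1]]

```text
time_s: 8.02
eef_pos: [0.4766, 0.2802, 0.2031]
tcp_rot: [0.0, 0.782, 0.623, 0.001]
wrist_force: [-0.4, -1.4, -2.0]
gripper_width: 0.338
gripper_force: 15.0
```

Emit:
apply_moves:
  motion:
    - [[0,0,-0.05,0,0,0,1],[0,0,-0.03,0,0,0,1],[0,0,0,0,0,0,1]]

```text
time_s: 8.4
eef_pos: [0.4762, 0.2802, 0.197]
tcp_rot: [0.0, 0.782, 0.623, 0.0]
wrist_force: [-0.0, 0.4, -3.1]
gripper_width: 0.339
gripper_force: 15.0
```

Emit:
apply_moves:
  motion:
    - [[0,0,-0.03,0,0,0,1],[0,0,0,0,0,0,1]]

```text
time_s: 8.65
eef_pos: [0.4765, 0.2803, 0.1965]
tcp_rot: [0.0, 0.782, 0.623, 0.001]
wrist_force: [-2.9, -0.7, 7.3]
gripper_width: 0.347
gripper_force: 15.0
```

Contact (about 10 N up): it rests on the bar. Release, gently.

Emit:
apply_moves:
  motion:
    - [[0,0,0.02,0,0,0,0.2],[0,0,0,0,0,0,0],[0,0,0,0,0,0,-0.5],[0,0,0,0,0,0,-1],[0,0,0,0,0,0,-1]]

```text
time_s: 9.28
eef_pos: [0.4762, 0.2802, 0.1963]
tcp_rot: [-0.0, 0.782, 0.623, -0.0]
wrist_force: [0.5, -0.0, -0.6]
gripper_width: 0.772
gripper_force: 0.0
```

Emit:
apply_moves:
  motion:
    - [[0,0,0,0,0,0,-1],[0,0,0,0,0,0,-1],[0,0,0,0,0,0,-1],[0,0,0.2,0,0,0,-1],[0,0,0.5,0,0,0,-1]]

```text
time_s: 9.9
eef_pos: [0.4758, 0.28, 0.2384]
tcp_rot: [-0.0, 0.782, 0.623, -0.001]
wrist_force: [1.0, -0.6, 0.5]
gripper_width: 0.999
gripper_force: 0.0
```

Emit:
apply_moves:
  motion:
    - [[0,0,0.8,0,0,0,-1],[0,0,0.8,0,0,0,-1],[0,0,0,0,0,0,-1]]

```text
time_s: 10.28
eef_pos: [0.4768, 0.2805, 0.3393]
tcp_rot: [0.001, 0.782, 0.623, 0.003]
wrist_force: [0.0, 0.2, -1.1]
gripper_width: 0.999
gripper_force: 0.0
```

Run:
```python
from h import *
st()
t=np.radians(-12.9); ex=np.array([np.cos(t),np.sin(t)]); ey=np.array([-ex[1],ex[0]])
for c in ("wrist","scene"):
    f=grab_frame(c); W=cloud(f); cv2.imwrite(f"pics/{c}3.png",f["img"])
    P=sel(W,.3,.62,.1,.45,.215,.242); d=P[:,:2]-[.4759,.28]; b=d@ey;a=d@ex
    m=(abs(b)<.09)&(abs(a)<.03)&(P[:,2]>.2225); desc("bd "+c,P[m])
    m=(abs(b)<.085)&(abs(a)<.02); 
    for lo in np.arange(-.08,.08,.02):
        k=m&(b>lo)&(b<lo+.02); print(round(lo,2),k.sum(),np.round(np.percentile(a[k],[2,98])*1000,1) if k.sum()>5 else "", np.round(np.percentile(P[k,2],97)*1000,1) if k.sum()>5 else "")
```

```text
t 10.275 tcp [476.8 280.5 339.3] yang -12.92 z [ 0.0057  0.003  -1.    ] F [ 0.   0.2 -1.1] w 0.9987724876843626
bd wrist 6493 rect c [475.7 280. ] sz [179.7  28.4] ang 77.1 z [223. 228. 230.]
-0.08 488 [-14.6  14.5] 229.6
-0.06 835 [-15.1  15.1] 229.9
-0.04 893 [-15.8  15. ] 230.0
-0.02 934 [-15.4  15.2] 230.0
0.0 1001 [-15.2  15.1] 230.0
0.02 1058 [-15.6  14.9] 230.0
0.04 1123 [-15.3  15.1] 230.3
0.06 863 [-15.1  14.9] 230.0
bd scene 844 rect c [478.8 279.3] sz [179.7  30.7] ang 76.8 z [223. 228. 233.]
-0.08 94 [-7.9 19.4] 231.5
-0.06 128 [-9.9 18.3] 232.6
-0.04 137 [-8.9 18.3] 232.4
-0.02 140 [-9.9 19.2] 231.8
0.0 137 [-9.  18.6] 232.2
0.02 143 [-8.5 18.3] 231.7
0.04 147 [-8.3 18.6] 232.1
0.06 118 [-11.1  17. ] 231.7
```

View pics/scene3.png

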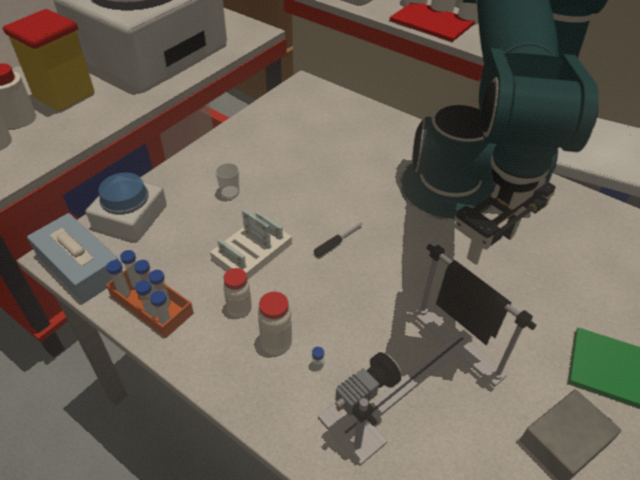

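The backdrop hangs level and centred on the bar (470,300), top at z = 230 mm. Now the plate.

Emit:
apply_moves:
  motion:
    - [[0.08,-0.6,0,0,0,0.15,-1],[0.08,-0.9,0,0,0,0.15,-1],[0.08,-0.9,0,0,0,0.15,-1],[0.08,-0.9,0,0,0,0.15,-1],[0.08,-0.9,0,0,0,0.15,-1]]

```text
time_s: 11.0
eef_pos: [0.4997, 0.0265, 0.3331]
tcp_rot: [-0.001, 0.757, 0.654, -0.001]
wrist_force: [0.3, -0.1, 0.4]
gripper_width: 0.998
gripper_force: 0.0
```

Emit:
apply_moves:
  motion:
    - [[0.08,-0.9,0,0,0,0.15,-1],[0.08,-0.9,0,0,0,0.15,-1],[0.08,-0.9,-0.2,0,0,0.15,-1],[0.08,-0.9,-0.3,0,0,0.15,-1],[0.08,-0.9,-0.3,0,0,0.15,-1]]

```text
time_s: 11.62
eef_pos: [0.5237, -0.2435, 0.2846]
tcp_rot: [-0.001, 0.731, 0.683, -0.0]
wrist_force: [1.3, 0.6, -0.1]
gripper_width: 0.999
gripper_force: 0.0
```

Emit:
apply_moves:
  motion:
    - [[0,-0.6,0,0,0,0,-1],[0,0,0,0,0,0,-1],[0,0,0,0,0,0,-1]]

```text
time_s: 12.0
eef_pos: [0.524, -0.2773, 0.2856]
tcp_rot: [-0.001, 0.731, 0.682, -0.0]
wrist_force: [-0.2, -0.3, -0.4]
gripper_width: 1.001
gripper_force: 0.0
```

Run:
```python
from h import *
st()
f=grab_frame("wrist"); W=cloud(f); cv2.imwrite("pics/w4.png",f["img"])
for z0 in (.08,.1,.105): desc("tall",sel(W,.50,.55,-.35,-.21,z0,.117))
desc("s2",sel(W,.46,.505,-.35,-.21,.06,.08)); desc("s1",sel(W,.59,.64,-.35,-.21,.06,.08))
desc("rack",sel(W,.43,.67,-.36,-.2,.024,.034))
```

```text
t 12.0 tcp [ 524.  -277.3  285.6] yang -3.93 z [-1.e-03  8.e-04 -1.e+00] F [-0.2 -0.3 -0.4] w 1.0010518674267814
tall 983 rect c [ 526.5 -280.5] sz [89.6 10.6] ang 86.0 z [ 96. 109. 111.]
tall 952 rect c [ 525.9 -280.4] sz [89.6  9.9] ang 86.4 z [108. 109. 111.]
tall 939 rect c [ 526.1 -280.5] sz [89.5  9.4] ang 86.5 z [108. 109. 111.]
s2 854 rect c [ 481.5 -277.4] sz [89.5 10.2] ang 86.3 z [61. 69. 71.]
s1 950 rect c [ 615.9 -286.6] sz [89.9 10.6] ang 86.1 z [61. 69. 71.]
rack 11373 rect c [ 548.7 -282.1] sz [119.1 180.7] ang 86.1 z [27. 29. 31.]
```

View pics/w4.png

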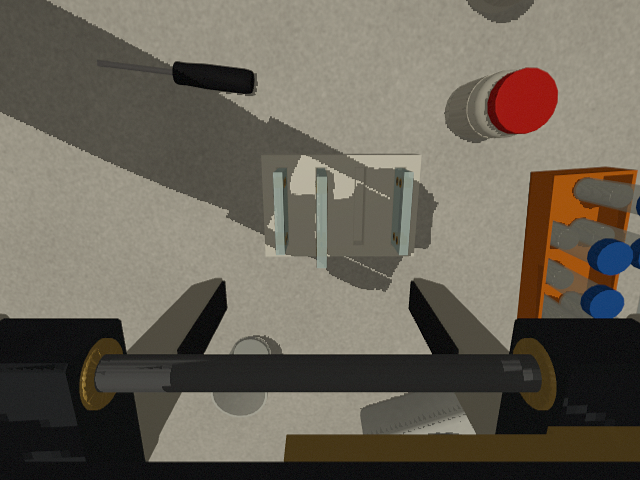

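The tall plate's top edge is at (321,218) px, standing between short plates at (280,212) and (402,212).

Emit:
apply_moves:
  motion:
    - [[0.035,-0.053,-0.8,0,0,0.03,-1],[0,0,-0.9,0,0,0,-1],[0,0,-0.9,0,0,0,-1],[0,0,-0.5,0,0,0,-0.4],[0,0,-0.15,0,0,0,0]]

```text
time_s: 12.68
eef_pos: [0.5258, -0.2796, 0.0897]
tcp_rot: [-0.001, 0.729, 0.684, -0.0]
wrist_force: [0.2, -0.7, -0.2]
gripper_width: 0.835
gripper_force: 0.0
```

Emit:
apply_moves:
  motion:
    - [[0,0,0,0,0,0,0.6],[0,0,0,0,0,0,0.6],[0,0,0,0,0,0,0.6],[0,0,0,0,0,0,1],[0,0,0,0,0,0,1]]
  force: 20

```text
time_s: 13.3
eef_pos: [0.5263, -0.2811, 0.0916]
tcp_rot: [0.0, 0.73, 0.684, 0.0]
wrist_force: [0.1, 0.1, -0.1]
gripper_width: 0.301
gripper_force: 0.0
```

Emit:
apply_moves:
  motion:
    - [[0,0,0,0,0,0,1],[0,0,0,0,0,0,1],[0,0,0,0,0,0,1],[0,0,0,0,0,0,1],[0,0,0,0,0,0,1]]

```text
time_s: 13.92
eef_pos: [0.5263, -0.281, 0.0914]
tcp_rot: [0.0, 0.73, 0.684, -0.0]
wrist_force: [-0.0, -0.4, -0.8]
gripper_width: 0.104
gripper_force: 20.0
```

Emit:
apply_moves:
  motion:
    - [[0,0,0.15,0,0,0,1],[0,0,0.25,0,0,0,1],[0,0,0.4,0,0,0,1],[0,0,0.8,0,0,0,1],[0,0,0.9,0,0,0,1]]

```text
time_s: 14.55
eef_pos: [0.5258, -0.2808, 0.2436]
tcp_rot: [-0.0, 0.73, 0.684, -0.0]
wrist_force: [0.2, -0.1, -1.1]
gripper_width: 0.108
gripper_force: 20.0
```

Emit:
apply_moves:
  motion:
    - [[0,0,0.9,0,0,0,1],[0,0,0.9,0,0,0,1],[0,0,0.5,0,0,0,1],[0.05,0.4,0,0,0,0,1],[0.1,0.9,0,0,0,-0.15,1]]

```text
time_s: 15.18
eef_pos: [0.5348, -0.2032, 0.3805]
tcp_rot: [0.0, 0.736, 0.677, -0.0]
wrist_force: [0.6, 0.2, -1.3]
gripper_width: 0.106
gripper_force: 20.0
```

Emit:
apply_moves:
  motion:
    - [[0.12,0.9,0,0,0,-0.17,1],[0.12,0.9,0,0,0,-0.17,1],[0.12,0.9,0,0,0,-0.17,1],[0.12,0.9,0,0,0,-0.17,1],[0.12,0.9,0,0,0,-0.17,1]]

```text
time_s: 15.8
eef_pos: [0.5708, 0.0687, 0.3808]
tcp_rot: [0.0, 0.765, 0.644, 0.0]
wrist_force: [0.8, -0.2, -0.8]
gripper_width: 0.106
gripper_force: 20.0
```

Emit:
apply_moves:
  motion:
    - [[0.12,0.9,0,0,0,-0.17,1],[0.12,0.9,0,0,0,-0.17,1],[0.12,0.8,0,0,0,-0.17,1],[0,0.3,0,0,0,0,1],[0,0,0,0,0,0,1]]

```text
time_s: 16.42
eef_pos: [0.5926, 0.2415, 0.3799]
tcp_rot: [0.0, 0.781, 0.624, -0.0]
wrist_force: [-0.0, -0.6, -1.4]
gripper_width: 0.105
gripper_force: 20.0
```

Run:
```python
from h import *
st()
t=np.radians(-12.9); ex=np.array([np.cos(t),np.sin(t)]); ey=np.array([-ex[1],ex[0]])
for c in ("wrist","scene","top"):
    f=grab_frame(c); W=cloud(f); cv2.imwrite(f"pics/{c}5.png",f["img"])
    P=sel(W,.5,.95,.05,.45,.05,.45); d=P[:,:2]-[.4759,.28]; a=d@ex-.12;b=d@ey; z=P[:,2]
    for n,m in (("lens",(a>.09)&(a<.16)&(abs(b)<.05)&(z>.12)&(z<.2)),("plate",(abs(a)<.03)&(abs(b)<.07)&(z>.28)&(z<.37))):
        print(c,n,m.sum()); 
        if m.sum()>20:
            for q,x in (("a",a),("b",b),("z",z)): print("  ",q,np.round(np.percentile(x[m],[1,5,50,95,99])*1000,1))
            if n=="lens":
                k=m&(b>-.05); h=np.polyfit(b[m],a[m],1); print("  slope",h)
```

```text
t 16.425 tcp [592.6 241.5 379.9] yang -12.72 z [-0.e+00 -2.e-04 -1.e+00] F [-0.  -0.6 -1.4] w 0.10474326371217106
wrist lens 2772
   a [118.9 119.4 127.2 156.2 159.2]
   b [-29.6 -23.9   4.4  30.1  33.4]
   z [134.9 145.  179.3 192.9 193.6]
  slope [0.02477438 0.13104344]
wrist plate 412
   a [-8.4 -3.6  1.3  6.  11. ]
   b [-2.9 -2.4 33.4 33.6 33.7]
   z [300.3 305.  346.1 369.3 369.9]
scene lens 722
   a [121.9 125.  142.1 156.3 159.2]
   b [-30.7 -25.8   8.6  30.9  32.6]
   z [138.7 151.5 180.1 193.9 196.1]
  slope [-0.04927973  0.14031507]
scene plate 1087
   a [ 0.   5.1  7.8  9.6 10.5]
   b [-57.  -52.   -3.6  30.8  32. ]
   z [299.4 302.4 331.8 364.6 369.2]
top lens 444
   a [118.6 119.2 130.  156.5 159.3]
   b [-33.7 -31.5  -6.7  22.   27.5]
   z [136.  148.3 179.2 194.1 196. ]
  slope [-0.02751121  0.13272221]
top plate 144
   a [-3.9 -3.6 -3.1  5.1  6.3]
   b [-59.2 -58.8 -50.  -15.6  -9.7]
   z [301.4 304.  334.7 366.3 368.8]
```

View pics/wrist5.png

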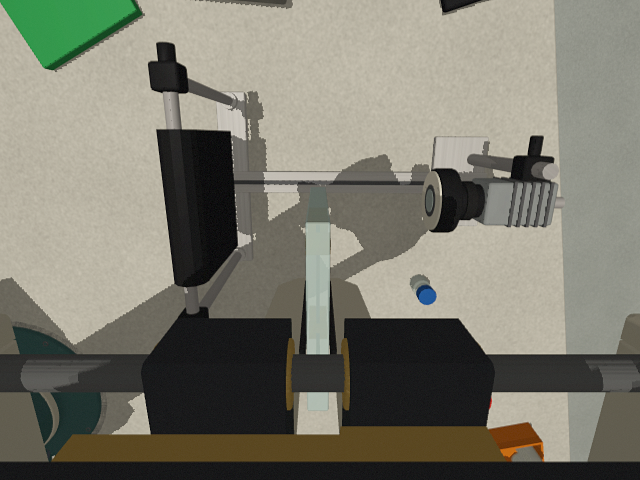

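Wrist view: plate held at (318,310), backdrop at (195,205) to the left, lens at (437,200) to the right; lens front measures 119–120 mm from my viewpoint and is centred, so the frame agrees. Lowering into place.

Emit:
apply_moves:
  motion:
    - [[0.005,0.195,-0.2,0,0,-0.03,1],[0,0,-0.6,0,0,0,1],[0,0,-0.8,0,0,0,1],[0,0,-0.8,0,0,0,1],[0,0,-0.5,0,0,0,1]]

```text
time_s: 17.2
eef_pos: [0.5923, 0.2523, 0.2019]
tcp_rot: [-0.0, 0.783, 0.622, -0.001]
wrist_force: [-0.4, 0.5, -0.9]
gripper_width: 0.108
gripper_force: 20.0
```

Emit:
apply_moves:
  motion:
    - [[0,0,-0.24,0,0,0,1],[0,0,0,0,0,0,1],[0,0,0,0,0,0,1],[0,0,0,0,0,0,1]]

```text
time_s: 17.7
eef_pos: [0.5936, 0.2528, 0.1923]
tcp_rot: [0.0, 0.783, 0.623, 0.001]
wrist_force: [-0.2, -0.3, -1.3]
gripper_width: 0.11
gripper_force: 20.0
```

Run:
```python
from h import *
st()
t=np.radians(-12.9); ex=np.array([np.cos(t),np.sin(t)]); ey=np.array([-ex[1],ex[0]])
for c in ("wrist","scene","top"):
    f=grab_frame(c); W=cloud(f); cv2.imwrite(f"pics/{c}6.png",f["img"])
    P=sel(W,.3,.95,.05,.45,.05,.45); d=P[:,:2]-[.4759,.28]; a=d@ex-.12;b=d@ey; z=P[:,2]
    for n,m in (("plate",(abs(a)<.012)&(abs(b)<.07)&(z>.09)&(z<.22)),("bd",(abs(a+.12)<.022)&(abs(b)<.09)&(z>.222)&(z<.245))):
        print(c,n,m.sum()); 
        if m.sum()>20:
            for q,x in (("a",a),("b",b),("z",z)): print("  ",q,np.round(np.percentile(x[m],[1,5,50,95,99])*1000,1))
            print("  slope deg a(b), a(z)",np.round(np.degrees(np.linalg.lstsq(np.c_[b[m],z[m],np.ones(m.sum())],a[m],rcond=None)[0][:2]),2))
```

```text
t 17.7 tcp [593.6 252.8 192.3] yang -12.98 z [ 1.7e-03  7.0e-04 -1.0e+00] F [-0.2 -0.3 -1.3] w 0.11046060281440435
wrist plate 5470
   a [-11.3  -8.8  -0.1   8.8  11.3]
   b [-43.6 -38.1   9.4  44.8  44.9]
   z [127.  168.8 210.  213.3 218.9]
  slope deg a(b), a(z) [-0.01 -0.13]
wrist bd 7090
   a [-115.  -113.6 -109.5 -106.2 -105.3]
   b [-50.5 -44.6  16.9  58.8  67.7]
   z [222.1 222.3 225.  228.3 228.9]
  slope deg a(b), a(z) [  0.11 -59.4 ]
scene plate 893
   a [-3.5 -1.2  5.9  8.1  9.8]
   b [-43.2 -31.7  19.6  43.1  43.7]
   z [112.3 115.8 158.3 211.1 213.7]
  slope deg a(b), a(z) [-0.55 -1.26]
scene bd 386
   a [-129.3 -126.2 -113.4 -104.1 -102.2]
   b [-4.5 14.4 47.2 83.2 88.7]
   z [222.1 222.8 227.3 231.6 233.3]
  slope deg a(b), a(z) [ -4.18 -60.51]
top plate 156
   a [-6.4 -6.1 -3.7  4.   9.3]
   b [-46.9 -46.3 -37.2 -10.6  -6.4]
   z [115.4 121.3 181.9 211.8 213.1]
  slope deg a(b), a(z) [-1.19  2.1 ]
top bd 47
   a [-125.5 -124.9 -118.9 -111.5 -109.2]
   b [-89.8 -88.7 -78.8 -68.8 -65.9]
   z [222.4 222.8 226.1 230.2 231.2]
  slope deg a(b), a(z) [17.81  7.52]
```

View pics/scene6.png

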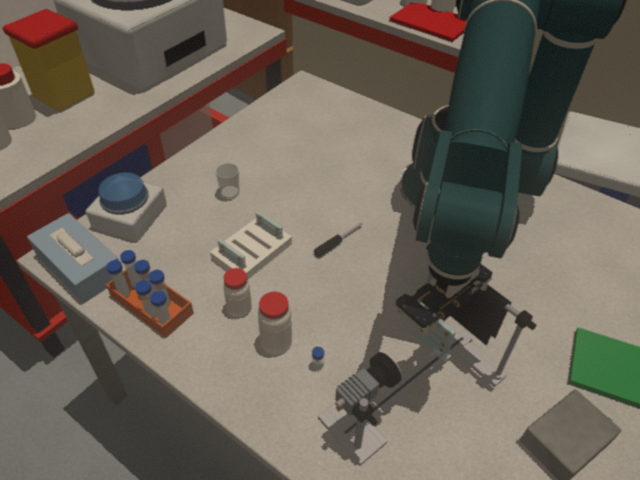

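The plate is held at (440,335) between lens and backdrop, within about 1 mm of the viewpoint and square to the lens; the rest is undisturbed.

```bash
python3 -c "
from cell import *
print(job_done())"
```

```text
the job is handed in; nothing more can be done
None
```

The backdrop hangs centred on the bar, and the tall plate is held at the viewpoint square to the lens, to within about 1 mm; the job was handed in at about 18 s, verdict not reported.

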